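# Shut the filter valves with one run of the finger

### The arm

A 6-joint arm with a two-finger parallel gripper is mounted at the origin on the work surface; the furniture and walls round the work are solid. World frame = base frame: x ahead of the robot, y to its left, z up, the work surface at z = 0. Lengths are in m, angles in rad, forces in N, time in s.
With the tool pointing down it reaches from about 0.375 to 0.925 m from the base axis. Payload 5.7 kg.
Tool frame: the origin (TCP) lies midway between the tips of the shut fingers; the grasp point (between the pads) lies 19 mm behind it; z points along the fingers, y is the line along which they close (so a half turn about z gives the same grasp; the last joint's range is limited). The gripper opens to 88 mm and grips with 3 to 60 N. Pads are 20 mm wide; open, the fingers measure 115 mm over their backs; the gripper's body (75 mm by 178 mm) begins 61 mm behind the grasp point.
Start: joints at [1.206, 0.359, 1.51, -0, 1.272, -0.115], TCP at [0.148, 0.581, 0.223] pointing down, gripper open.
Joint ranges: [-2.97, 2.97], [-1.01, 2.36], [0.21, 2.38], [-0.96, 4.11], [0.2, 2.71], [-2.98, 2.98]. Speed limits (rad/s): [2.39, 2.39, 3.14, 3.14, 3.14, 3.14].

### API

Orientations are given as a rotation vector (axis times angle).
In Python, from bench import robot gives the robot as it stands.
- The arm moves only by the tool carry_out, never from a script. Its argument "plan" is a list of rows, each a list of 7 numbers: the shift along the tool's x, y, z in cm, then the turn, a rotation vector about the tool's x, y, z in degrees, then the closure in counts, from 0 (fully open) to 255 (shut). In form: [[tx, ty, tz, rx, ry, rz, jaw], ...]. A call has 1 to 10 rows; each row shifts and turns the commanded pose from where the row before left it, along the tool's axes as they then stand; what a row does not reach is not made up. A row lasts 1/12 s, in which the tool goes at most 41.7 mm and 7.16 degrees, less where a joint would pass 70% of its speed; a pose out of reach is approached as far as the arm can. A call is refused whole if a number of a shift passes 4.17 or a number of a turn 7.16, either way. A call with a gripper value outside its range is refused whole. The fingers move at their own pace and stop on an object; the grip force is fixed at half the most. Time passes only in rows, so rows that do not move let the fingers close. It gives the time, the measured TCP pose, the force, the opening and the grip force at its end, in the units of the state.
- robot.get_state(): the state, without advancing time (a new reading comes with each control period).
- robot.camera(name): name is "side" or "top"; returns a dict with "img" (384x512x3 uint8, red, green, blue), "fov_y" (degrees; the focal length in pixels is half the picture's height over the tangent of half this angle, whatever the lens; pixels are square), "cx", "cy" (the principal point, pixels), "world_from_camera" (4x4, takes a point from camera to world coordinates). Camera axes: x right, y down, z forward; pixel columns grow to the right and rows downward; lengths in m; the calibration is good to about 2 mm. A picture is of the moment at which its call begins. There is no depth.
- robot.hand_in(): hands the job in; it is judged then, once.
Trained networks look in the newest picture that a camera, given by its name, has taken for a name from the list of things; names that differ only in an ending like _2 or _b are one class to them, and where a whole thing is asked for, a point or a joint stands for the part that bears it (a point fixed in the world has none). Each returns a list of dicts, best first, with "p" (0 to 1); they miss things now and then, are a little off and sometimes report something else, mostly with a low value. They report only what shows in the picture. A call takes as long as a camera call.
- robot.cut_out(camera, name): "pixels" (384x512 bool, what is visible of it) and "box" ([centre column, centre row, width, height] in pixels, round what is visible of it).
The state is a dict: "clock": time; "qpos": joint angles; "joint_velocities": joint speeds; "joint_efforts": joint torques, N m; "eef_pos": TCP position; "tool_rot": TCP orientation; "wrist_force": force on the tool from outside, world axes, zero at the start; "wrist_torque": the same for the moment, N m; "grip_width": finger opening in m; "gripper_force": force on a finger pad.
Only numpy, scipy, OpenCV 4.12 (cv2) and the standard library are available. Lean on these libraries where they do the work, as an engineer would, in place of code of your own. Each camera call takes 0.05 s, during which the arm holds its last target. There are 200 camera calls.

### The job

Shut the four short valve levers on the curved manifold: run the closed fingertips lightly along the row, laying the levers down flat along the pipe one after another, beginning with the one farthest from the tall T-shaped main lever. Stop short of the main lever so that it stays upright, and take the hand away. Do not lift anything, do not push the loose manifold out of its place, and leave the other things on the bench where they are.

Things in the scene. Friction and masses are not known exactly. Their poses are not given: they have to be found in the camera images.
- manifold: Loose 0.9 kg filter manifold on the worktop: grey foot plate 60 mm wide, 28 mm pipe (axis 45 mm up) bent to an arc of 220 mm radius, 320 mm long; four short levers in a row on it, then the taller T-shaped main lever at the hose-barb end. Origin: underside, below the pipe near mid-arc; x from the hollow to the bulging side, y along the row to the main lever, z up; arc centre at (-0.22, 0) m.
- valve_main (a point): Pivot axis of the main lever, 66 mm above the worktop, 93 mm along the arc from valve_4. The main lever is 60 mm long from its pivot, with a crossbar 44 mm wide across the row at its top.
- main_lever (a joint): Angle of the main lever: 0 upright, grows as it falls along the row away from the short levers (to 1.5 rad). It starts at 0 to 0.08 and is to stay upright. Friction holds it where it is left, but it moves at under 1 N.
- valve_1 (a point): Pivot point of short lever 1 (1 is farthest from the main lever), midway across the row, 66 mm above the worktop, on the arc. Short levers are 56 mm apart along the arc. Steel cheeks beside the lever, 26 mm over all across the row, reach 5 mm above the pivot; outlet nozzles on the hollow side reach 40 mm out, below the pivots.
- lever_1 (a joint): Angle of short lever 1, a flat bar 46 mm long from the pivot, 14 mm wide across the row, 6 mm thick: 0 upright (its stop; open), 1.5 rad lying along the pipe towards the main lever (shut). Starts at 0 to 0.3. Friction (0.013 N m, about 1 N at 10 mm above the pivot) holds it where it is left; no spring. Lying, its top is 3 to 8 mm above the pivot.
- valve_2 (a point): Pivot point of short lever 2 (1 is farthest from the main lever), midway across the row, 66 mm above the worktop, on the arc. Short levers are 56 mm apart along the arc. Steel cheeks beside the lever, 26 mm over all across the row, reach 5 mm above the pivot; outlet nozzles on the hollow side reach 40 mm out, below the pivots.
- lever_2 (a joint): Angle of short lever 2, a flat bar 46 mm long from the pivot, 14 mm wide across the row, 6 mm thick: 0 upright (its stop; open), 1.5 rad lying along the pipe towards the main lever (shut). Starts at 0 to 0.3. Friction (0.013 N m, about 1 N at 10 mm above the pivot) holds it where it is left; no spring. Lying, its top is 3 to 8 mm above the pivot.
- valve_3 (a point): Pivot point of short lever 3 (1 is farthest from the main lever), midway across the row, 66 mm above the worktop, on the arc. Short levers are 56 mm apart along the arc. Steel cheeks beside the lever, 26 mm over all across the row, reach 5 mm above the pivot; outlet nozzles on the hollow side reach 40 mm out, below the pivots.
- lever_3 (a joint): Angle of short lever 3, a flat bar 46 mm long from the pivot, 14 mm wide across the row, 6 mm thick: 0 upright (its stop; open), 1.5 rad lying along the pipe towards the main lever (shut). Starts at 0 to 0.3. Friction (0.013 N m, about 1 N at 10 mm above the pivot) holds it where it is left; no spring. Lying, its top is 3 to 8 mm above the pivot.
- valve_4 (a point): Pivot point of short lever 4 (1 is farthest from the main lever), midway across the row, 66 mm above the worktop, on the arc. Short levers are 56 mm apart along the arc. Steel cheeks beside the lever, 26 mm over all across the row, reach 5 mm above the pivot; outlet nozzles on the hollow side reach 40 mm out, below the pivots.
- lever_4 (a joint): Angle of short lever 4, a flat bar 46 mm long from the pivot, 14 mm wide across the row, 6 mm thick: 0 upright (its stop; open), 1.5 rad lying along the pipe towards the main lever (shut). Starts at 0 to 0.3. Friction (0.013 N m, about 1 N at 10 mm above the pivot) holds it where it is left; no spring. Lying, its top is 3 to 8 mm above the pivot.
- sample_rack: Bystander: white upright sample rack with five slots, 23 x 136 x 66 mm, standing loose on the bulging side of the manifold. Origin: centre of the underside, length along its y.
- caps_box: Bystander: smoked clear box of caps, 72 x 102 x 49 mm, loose on the bulging side of the manifold. Origin: centre of the underside.
- marker: Bystander: white marker pen with a black cap, 135 mm long and 17 mm thick, lying loose in the hollow side of the arc. Origin: middle of the underside, length along its y.
- timer: Bystander: white bench timer, 62 x 66 x 19 mm, loose on the hollow side near the main lever's end. Origin: centre of the underside.

How it is judged:
By the outcome, as a careful person would: the job done as asked, in the order asked, and still so for the second after the job is handed in, with the robot touching nothing.
It also fails if it takes over 45 s, if anything falls off the work surface, if the arm or the gripper's body presses on something with over 40 N, if the wrist force passes 120 N, or if a joint passes its speed limit or range.

## Working session

There is one attempt and no reset: what is moved stays moved. The work goes in short steps, Python scripts to look and compute and a tool call to move; the robot and the scene stay as the last step left them, time stands still between calls to the robot, and variables do not carry over. Pictures are saved under pics/ and viewed, at most 10 in all, crops included, and the job is handed in when it is done.

Besides the shell and the picture viewer there is one more tool, called after "Emit:" by a JSON object that holds its "fn" and its "kwargs", one argument or row to a line. carry_out: Moves the arm, as the interface text tells. Its arguments: {"type":"object","properties":{"plan":{"type":"array"}},"required":["plan"]}

```bash
mkdir -p pics
cat > h.py <<'E'
import numpy as np, cv2
from bench import robot
def cam(n):
    c=robot.camera(n); h=c["img"].shape[0]; c["f"]=h/2/np.tan(np.radians(c["fov_y"])/2); return c
def ray(c,u,v):
    T=np.array(c["world_from_camera"]); d=T[:3,:3]@np.array([(u-c["cx"])/c["f"],(v-c["cy"])/c["f"],1]); return T[:3,3],d
def atz(c,u,v,z):
    o,d=ray(c,u,v); return o+d*(z-o[2])/d[2]
def proj(c,p):
    T=np.linalg.inv(np.array(c["world_from_camera"])); q=T[:3,:3]@np.array(p)+T[:3,3]; return c["f"]*q[:2]/q[2]+[c["cx"],c["cy"]]
E
python3 - <<'E'
from h import *
for n in("top","side"):
    c=cam(n); cv2.imwrite(f"pics/{n}0.png",cv2.resize(c["img"][:,:,::-1],(800,600),interpolation=cv2.INTER_CUBIC))
    print(n,c["fov_y"],c["cx"],c["cy"],np.round(c["world_from_camera"],3).tolist())
    for t in("manifold","valve_main","valve_1","lever_1","main_lever","sample_rack","caps_box","marker","timer"):
        print(t,[(round(d["p"],2),np.round(d["box"]).tolist()) for d in robot.cut_out(n,t)[:5]])
s=robot.get_state();print(s)
E
```

```text
top 52.0297816288375 255.03561598060497 196.54554465730064 [[0.028, -0.997, 0.072, 0.517], [-0.999, -0.03, -0.028, 0.157], [0.03, -0.071, -0.997, 0.922], [0.0, 0.0, 0.0, 1.0]]
manifold [(0.68, [239.0, 228.0, 153.0, 56.0]), (0.38, [223.0, 215.0, 8.0, 8.0])]
valve_main [(0.57, [240.0, 228.0, 150.0, 51.0])]
valve_1 [(0.74, [238.0, 230.0, 151.0, 53.0])]
lever_1 []
main_lever []
sample_rack [(0.71, [312.0, 169.0, 59.0, 19.0])]
caps_box [(0.97, [214.0, 167.0, 53.0, 40.0])]
marker [(0.89, [260.0, 264.0, 59.0, 11.0])]
timer [(0.68, [202.0, 278.0, 33.0, 27.0])]
side 46.57609785141408 254.30876114775606 187.632947192133 [[0.878, -0.311, 0.362, 0.254], [-0.478, -0.571, 0.668, -0.455], [-0.001, -0.76, -0.65, 0.666], [0.0, 0.0, 0.0, 1.0]]
manifold [(0.76, [215.0, 211.0, 107.0, 139.0])]
valve_main [(0.89, [215.0, 210.0, 103.0, 137.0])]
valve_1 [(0.85, [215.0, 210.0, 102.0, 143.0])]
lever_1 [(0.53, [250.0, 212.0, 6.0, 26.0]), (0.47, [252.0, 230.0, 8.0, 26.0]), (0.46, [223.0, 174.0, 8.0, 24.0]), (0.45, [238.0, 192.0, 7.0, 22.0]), (0.19, [213.0, 212.0, 105.0, 134.0])]
main_lever [(0.7, [186.0, 156.0,
[... 254 characters left out ...]
 array([ 1.20590660e+00,  3.58780980e-01,  1.51040123e+00,  1.73256400e-05,
        1.27252310e+00, -1.15077541e-01]), 'joint_velocities': array([ 2.97791421e-03,  4.92746773e-05,  1.17518370e-03,  9.45389012e-04,
        3.19909276e-04, -2.58626405e-05]), 'joint_efforts': array([ 1.34312904e-03, -5.15344763e+01, -2.71131223e+01,  6.78552710e-02,
        2.44184030e-02,  2.95242478e-05]), 'eef_pos': array([0.14830721, 0.58134117, 0.22263364]), 'tool_rot': array([-3.91387112e-01, -3.11707414e+00,  1.65703709e-04]), 'wrist_force': array([0.41399323, 0.68946512, 0.46878617]), 'wrist_torque': array([-0.03013194,  0.02732351,  0.01416034]), 'gripper_force': 0.0, 'grip_width': 0.08814998400617649}
```

Run:
```python
import cv2
a=cv2.imread("pics/top0.png");b=cv2.imread("pics/side0.png")
a=cv2.resize(a[220:460,220:540],(800,600),interpolation=cv2.INTER_CUBIC);cv2.imwrite("pics/top0c.png",a)
b=cv2.resize(b[200:470,200:560],(800,600),interpolation=cv2.INTER_CUBIC);cv2.imwrite("pics/side0c.png",b)
```

```text
(no output)
```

View pics/top0c.png

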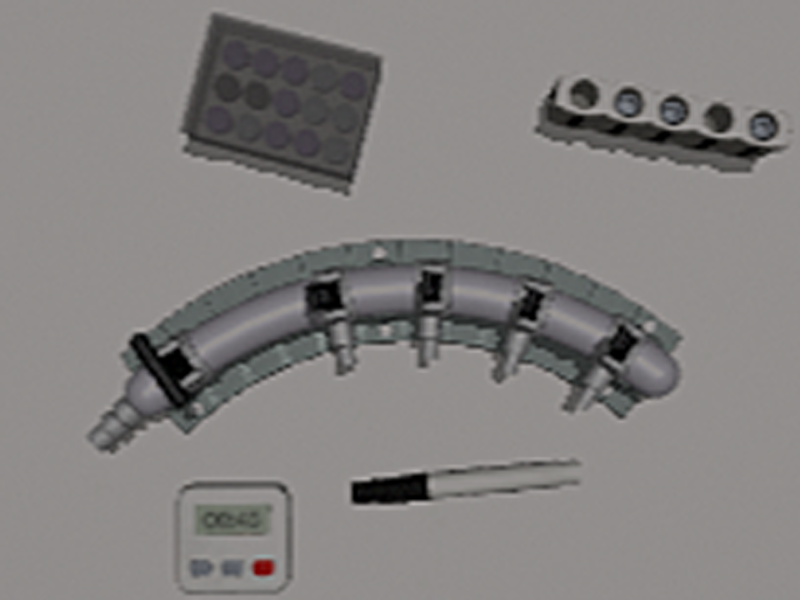

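View pics/side0c.png

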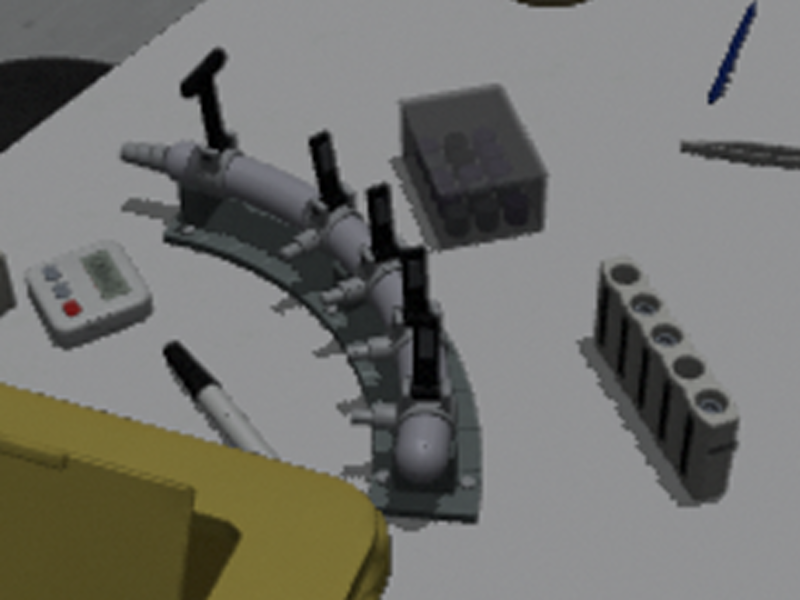

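Top picture (crop pixels): valves 1 to 4 lie at about (622,343), (530,302), (432,287) and (325,297), with main at (180,362). The rack and box are on the bulging side, the marker and timer in the hollow. The side picture shows all the levers nearly upright. Next I fit the arc.

```bash
cat >> h.py <<'E'
from scipy.optimize import least_squares
S=np.array([0,56,112,168,261])/1000
def piv(p,s,z=.066,dr=0):
    a=p[2]+np.asarray(s)/.22; r=.22+dr
    return np.stack([p[0]+r*np.cos(a),p[1]+r*np.sin(a),np.full_like(a,z)],-1)
def draw(c,p,fn,box):
    k=5; x0,y0,x1,y1=box; im=cv2.resize(c["img"][y0:y1,x0:x1,::-1],None,fx=k,fy=k,interpolation=cv2.INTER_CUBIC)
    q=lambda P:tuple(int(v) for v in (proj(c,P)-[x0,y0]+.5)*k)
    for P in piv(p,S): cv2.circle(im,q(P),4,(0,0,255),1)
    for P in piv(p,S,.112): cv2.circle(im,q(P),3,(0,255,0),1)
    for dr,z in((.014,.045),(-.014,.045),(.03,.004),(-.03,.004)):
        pts=piv(p,np.linspace(-.03,.29,40),z,dr); cv2.polylines(im,[np.array([q(P) for P in pts])],False,(255,200,0),1)
    cv2.imwrite(fn,im)
E
python3 - <<'E'
from h import *
c=cam("top")
uv=np.array([(622,343),(530,302),(432,287),(325,297),(180,362)])/2.5+[220,220]; uv=uv/1.5625
w=np.array([atz(c,u,v,.068) for u,v in uv]); print(np.round(w,4))
r=least_squares(lambda p:(piv(p,S)[:,:2]-w[:,:2]).ravel(),[w[2,0]-.22,w[2,1],-.5])
p=r.x; print(p,np.round(r.fun.reshape(-1,2)*1000,1)); np.save("p.npy",p)
draw(c,p,"pics/fit_top.png",(155,185,315,275))
d=cam("side"); draw(d,p,"pics/fit_side.png",(150,130,280,240))
P=piv(p,S)
for i in range(5): print(i,P[i].round(4),"heading",np.degrees(p[2]+S[i]/.22)+90)
E
```

```text
[[0.5117 0.0339 0.068 ]
 [0.533  0.0857 0.068 ]
 [0.5398 0.1405 0.068 ]
 [0.5325 0.1996 0.068 ]
 [0.4944 0.2781 0.068 ]]
[ 0.32035719  0.1433439  -0.51853952] [[-0.3  0.4]
 [-0.3  0.2]
 [ 0.6  0.8]
 [ 1.3 -2.9]
 [-1.3  1.5]]
0 [0.5114 0.0343 0.066 ] heading 60.28987371750003
1 [0.5327 0.0859 0.066 ] heading 74.87425395719372
2 [0.5403 0.1413 0.066 ] heading 89.4586341968874
3 [0.5338 0.1967 0.066 ] heading 104.04301443658107
4 [0.4931 0.2796 0.066 ] heading 128.26350304892952
```

View pics/fit_top.png

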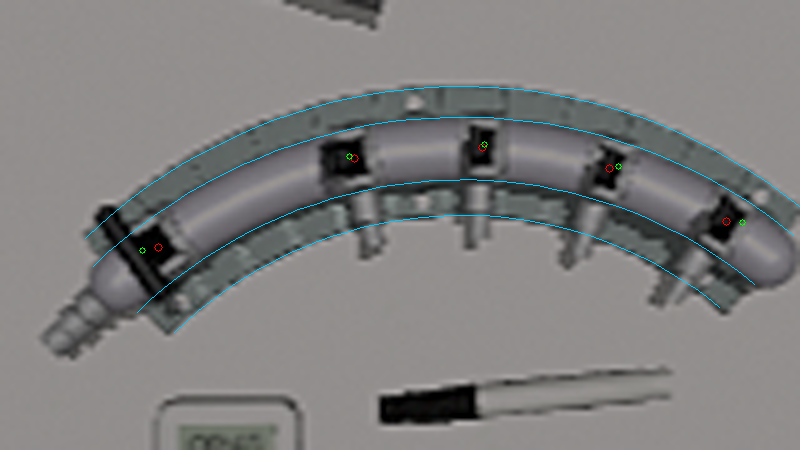

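View pics/fit_side.png

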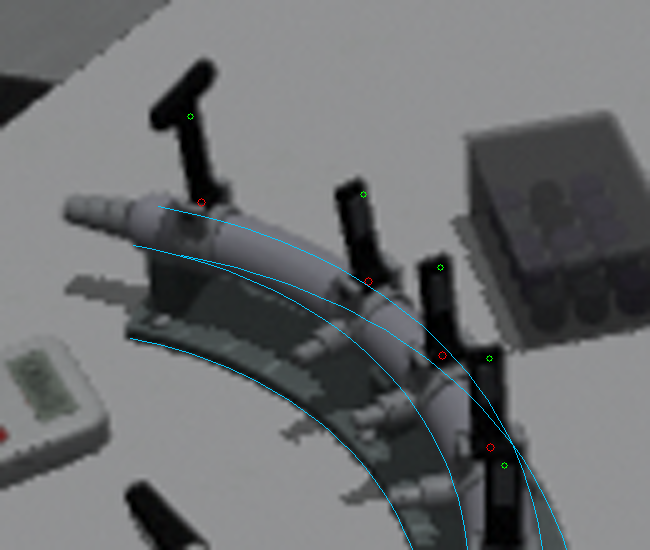

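Overlay check: the arc and pivots agree in both views to about 2–3 mm, which is within what the 27 mm closed fingers need. I travel at height to before valve 1, fingers shut.

Emit:
{"fn": "carry_out", "kwargs": {
  "plan": [
    [-2.4,-2.4,0,0,0,0,255],
    [-2.4,-2.4,0,0,0,0,255],
    [-2.4,-2.4,0,0,0,0,255],
    [-2.4,-2.4,0,0,0,0,255],
    [-2.4,-2.4,0,0,0,0,255],
    [-2.4,-2.4,0,0,0,0,255],
    [-2.4,-2.4,0,0,0,0,255],
    [-2.4,-2.4,0,0,0,0,255],
    [-2.4,-2.4,0,0,0,0,255],
    [-2.4,-2.4,0,0,0,0,255]
  ]
}}

```text
clock: 1.93
eef_pos: [0.3221, 0.2881, 0.2229]
tool_rot: [0.391, 3.117, 0.001]
wrist_force: [1.1, 0.8, -0.2]
grip_width: 0.0246
gripper_force: 0.0
```

Emit:
{"fn": "carry_out", "kwargs": {
  "plan": [
    [-2.4,-2.4,0,0,0,0,255],
    [-2.4,-2.4,0,0,0,0,255],
    [-2.4,-2.4,0,0,0,0,255],
    [-2.4,-2.4,0,0,0,0,255],
    [-2.4,-2.4,0,0,0,0,255],
    [-2.4,-2.4,0,0,0,0,255],
    [-2.4,-2.4,0,0,0,0,255],
    [-2.4,-2.4,0,0,0,0,255],
    [-2.4,-2.4,0,0,0,0,255],
    [0,0,0,0,0,7,255]
  ]
}}

```text
clock: 2.77
eef_pos: [0.4814, 0.022, 0.2232]
tool_rot: [0.581, 3.083, -0.003]
wrist_force: [0.8, 0.6, 0.4]
grip_width: 0.0004
gripper_force: 0.0
```

Emit:
{"fn": "carry_out", "kwargs": {
  "plan": [
    [0,0,0,0,0,7,255],
    [0,0,0,0,0,7,255],
    [0,0,0,0,0,7,255],
    [0,0,0,0,0,7,255],
    [0,0,0,0,0,7,255],
    [0,0,0,0,0,7,255],
    [0,0,0,0,0,7,255],
    [0,0,0,0,0,7,255],
    [0,0,0,0,0,7,255],
    [0,0,0,0,0,7,255]
  ]
}}

```text
clock: 3.6
eef_pos: [0.4775, 0.0268, 0.2228]
tool_rot: [2.253, 2.189, 0.0]
wrist_force: [0.1, -0.4, -0.3]
grip_width: 0.0005
gripper_force: 0.0
```

Emit:
{"fn": "carry_out", "kwargs": {
  "plan": [
    [0,0,0,0,0,7,255],
    [0,0,0,0,0,7,255],
    [0,0,0,0,0,7,255],
    [0,0,0,0,0,7,255],
    [0,0,0,0,0,7,255],
    [0,0,0,0,0,0,255],
    [0,0,0,0,0,0,255]
  ]
}}

```text
clock: 4.18
eef_pos: [0.4775, 0.0268, 0.2228]
tool_rot: [2.8, 1.424, 0.0]
wrist_force: [-0.2, 0.2, -0.8]
grip_width: 0.0007
gripper_force: 0.0
```

```bash
cat >> h.py <<'E'
from scipy.spatial.transform import Rotation as R
def where():
    p=np.load("p.npy"); s=robot.get_state(); e=s["eef_pos"]; X=R.from_rotvec(s["tool_rot"]).as_matrix()
    a=np.arctan2(e[1]-p[1],e[0]-p[0]); h=np.degrees(np.arctan2(X[1,0],X[0,0]))
    print("t",s["clock"],"eef",e.round(4),"s mm",round((a-p[2])*220,1),"dr mm",round((np.hypot(*(e[:2]-p[:2]))-.22)*1e3,1),"head err",round(h-np.degrees(a)-90,1),"h",round(h,1),"zaxis",X[:,2].round(3),"F",s["wrist_force"].round(2),"w",round(s["grip_width"],4))
    return p,e,X
E
python3 - <<'E'
from h import *
p,e,X=where(); t=piv(p,np.array([-.035]),.09)[0]; print("to target tool cm",(X.T@(t-e)*100).round(2), "target heading",np.degrees(p[2]-.035/.22)+90)
E
```

```text
t 4.1833 eef [0.4775 0.0268 0.2228] s mm -26.4 dr mm -24.4 head err 0.5 h 53.9 zaxis [ 0. -0. -1.] F [-0.23  0.22 -0.82] w 0.0007
to target tool cm [-0.88  2.41 13.28] target heading 51.17463606769147
```

Emit:
{"fn": "carry_out", "kwargs": {
  "plan": [
    [-0.5,1.2,0,0,0,1.4,255],
    [-0.4,1.1,0,0,0,1.3,255],
    [0,0,3,0,0,0,255],
    [0,0,3,0,0,0,255],
    [0,0,3,0,0,0,255],
    [0,0,2.5,0,0,0,255],
    [0,0,1.5,0,0,0,255],
    [0,0,0.6,0,0,0,255],
    [0,0,0,0,0,0,255]
  ]
}}

```text
clock: 4.93
eef_pos: [0.49, 0.005, 0.0853]
tool_rot: [-2.835, -1.351, 0.004]
wrist_force: [0.1, 0.1, 0.2]
grip_width: 0.0002
gripper_force: 0.0
```

Run:
```python
from h import *
p,e,X=where()
c=cam("top"); a=c["img"][150:300,170:370]; d=cam("side"); b=d["img"][130:280,130:330]
cv2.imwrite("pics/pre.png",cv2.resize(np.vstack([a,b])[:,:,::-1],(800,1200),interpolation=cv2.INTER_CUBIC)[:, :] if 0 else cv2.resize(np.hstack([a,b])[:,:,::-1],(800,300),interpolation=cv2.INTER_CUBIC))
print(proj(d,e),proj(c,e))
```

```text
t 4.9333 eef [0.49   0.005  0.0853] s mm -36.4 dr mm -1.1 head err 0.2 h 51.0 zaxis [-0.003  0.    -1.   ] F [0.13 0.08 0.19] w 0.0002
[247.63084631 248.26435181] [314.53992118 239.31549816]
```

View pics/pre.png

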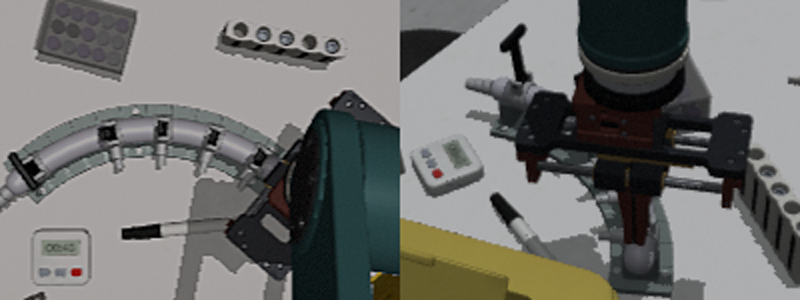

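The fingertips are over the pipe end, in line with lever 1. Lowering 9 mm and starting the sweep slowly.

Emit:
{"fn": "carry_out", "kwargs": {
  "plan": [
    [0,0,0.5,0,0,0,255],
    [0,0,0.45,0,0,0,255],
    [0.5,0,0,0,0,-1.3,255],
    [0.5,-0.01,0,0,0,-1.3,255],
    [0.5,0,0,0,0,-1.3,255],
    [0.5,-0.01,0,0,0,-1.3,255],
    [0.5,0,0,0,0,-1.3,255],
    [0.5,-0.01,0,0,0,-1.3,255]
  ]
}}

```text
clock: 5.7
eef_pos: [0.5079, 0.0306, 0.0772]
tool_rot: [2.735, 1.546, -0.001]
wrist_force: [-0.2, -2.0, 0.5]
grip_width: 0.0004
gripper_force: 0.6
```

Emit:
{"fn": "carry_out", "kwargs": {
  "plan": [
    [0.5,0,0,0,0,-1.3,255],
    [0.5,-0.01,0,0,0,-1.3,255],
    [0.5,0,0,0,0,-1.3,255],
    [0.5,-0.01,0,0,0,-1.3,255],
    [0.5,0,0,0,0,-1.3,255]
  ]
}}

```text
clock: 6.12
eef_pos: [0.5198, 0.0528, 0.0772]
tool_rot: [2.643, 1.698, 0.0]
wrist_force: [-0.0, -0.4, 0.7]
grip_width: 0.0005
gripper_force: 0.2
```

Run:
```python
from h import *
where()
```

```text
t 6.1167 eef [0.5198 0.0528 0.0772] s mm 20.3 dr mm -1.0 head err -0.2 h 65.4 zaxis [ 0.  0. -1.] F [-0.01 -0.45  0.75] w 0.0005
```

Emit:
{"fn": "carry_out", "kwargs": {
  "plan": [
    [0.5,-0.01,0.1,0,0,-1.3,255],
    [0.5,0,0.1,0,0,-1.3,255],
    [0.4,0,0,0,0,-1.1,255],
    [0,0,0,0,0,0,255]
  ]
}}

```text
clock: 6.45
eef_pos: [0.5253, 0.0659, 0.0751]
tool_rot: [-2.587, -1.782, -0.0]
wrist_force: [-0.4, 0.5, -0.4]
grip_width: 0.0005
gripper_force: 0.0
```

Run:
```python
from h import *
where()
d=cam("side"); c=cam("top")
b=np.hstack([c["img"][190:290,200:350],d["img"][150:250,170:320]])
cv2.imwrite("pics/l1.png",cv2.resize(b[:,:,::-1],(800,267),interpolation=cv2.INTER_CUBIC))
```

```text
t 6.45 eef [0.5253 0.0659 0.0751] s mm 34.6 dr mm -0.9 head err -0.2 h 69.1 zaxis [ 0.  0. -1.] F [-0.35  0.53 -0.42] w 0.0005
```

View pics/l1.png

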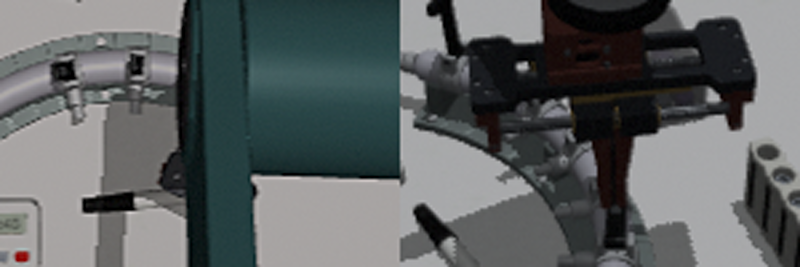

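Lever 1 lies flat behind the fingers, and the manifold has not moved. Continuing.

Emit:
{"fn": "carry_out", "kwargs": {
  "plan": [
    [0.5,0,0,0,0,-1.3,255],
    [0.5,-0.01,0,0,0,-1.3,255],
    [0.5,0,0,0,0,-1.3,255],
    [0.5,-0.01,0,0,0,-1.3,255],
    [0.5,0,0,0,0,-1.3,255],
    [0.5,-0.01,0,0,0,-1.3,255],
    [0.5,0,0,0,0,-1.3,255]
  ]
}}

```text
clock: 7.13
eef_pos: [0.5352, 0.0993, 0.0752]
tool_rot: [2.438, 1.982, 0.0]
wrist_force: [0.3, -0.7, 0.9]
grip_width: 0.0002
gripper_force: 0.2
```

Emit:
{"fn": "carry_out", "kwargs": {
  "plan": [
    [0.5,-0.01,0,0,0,-1.3,255],
    [0.5,0,0,0,0,-1.3,255],
    [0.5,-0.01,0,0,0,-1.3,255],
    [0.5,0,0,0,0,-1.3,255]
  ]
}}

```text
clock: 7.47
eef_pos: [0.5383, 0.119, 0.0751]
tool_rot: [-2.345, -2.09, 0.0]
wrist_force: [0.1, -0.1, -0.1]
grip_width: 0.0005
gripper_force: 0.1
```

Run:
```python
from h import *
where()
```

```text
t 7.4667 eef [0.5383 0.119  0.0751] s mm 89.6 dr mm -0.7 head err -0.2 h 83.4 zaxis [-0. -0. -1.] F [ 0.13 -0.09 -0.14] w 0.0005
```

Emit:
{"fn": "carry_out", "kwargs": {
  "plan": [
    [0.5,0,0,0,0,-1.3,255],
    [0.5,-0.01,0,0,0,-1.3,255],
    [0.5,0,0,0,0,-1.3,255],
    [0.5,-0.01,0,0,0,-1.3,255],
    [0.5,0,0,0,0,-1.3,255],
    [0.5,-0.01,0,0,0,-1.3,255],
    [0.5,0,0,0,0,-1.3,255]
  ]
}}

```text
clock: 8.05
eef_pos: [0.5396, 0.154, 0.0752]
tool_rot: [-2.172, -2.269, -0.0]
wrist_force: [-0.7, -0.1, -0.3]
grip_width: 0.0004
gripper_force: 0.2
```

Emit:
{"fn": "carry_out", "kwargs": {
  "plan": [
    [0.5,-0.01,0,0,0,-1.3,255],
    [0.5,0,0,0,0,-1.3,255],
    [0.5,-0.01,0,0,0,-1.3,255],
    [0.5,0,0,0,0,-1.3,255]
  ]
}}

```text
clock: 8.38
eef_pos: [0.5379, 0.1738, 0.0751]
tool_rot: [-2.067, -2.366, 0.0]
wrist_force: [0.1, -0.3, -0.5]
grip_width: 0.0005
gripper_force: 0.1
```

Run:
```python
from h import *
where()
c=cam("top");d=cam("side")
b=np.hstack([c["img"][170:290,150:330],d["img"][140:260,140:320]])
cv2.imwrite("pics/l3.png",cv2.resize(b[:,:,::-1],(800,267),interpolation=cv2.INTER_CUBIC))
```

```text
t 8.3833 eef [0.5379 0.1738 0.0751] s mm 144.7 dr mm -0.4 head err -0.3 h 97.7 zaxis [-0.  0. -1.] F [ 0.06 -0.29 -0.51] w 0.0005
```

View pics/l3.png

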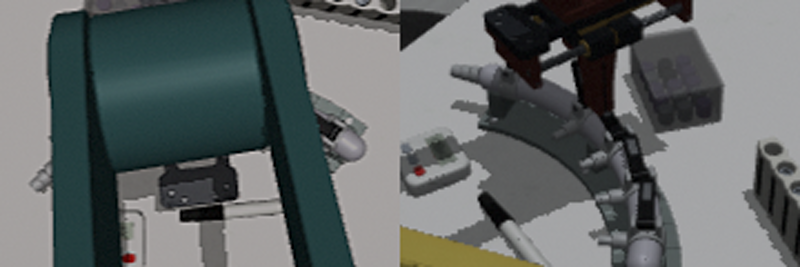

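Levers 1–3 are lying down in order. Now lever 4, stopping at s≈200 mm (the main pivot is at 261).

Emit:
{"fn": "carry_out", "kwargs": {
  "plan": [
    [0.5,-0.01,0,0,0,-1.3,255],
    [0.5,0,0,0,0,-1.3,255],
    [0.5,-0.01,0,0,0,-1.3,255],
    [0.5,0,0,0,0,-1.3,255],
    [0.5,-0.01,0,0,0,-1.3,255],
    [0.5,-0.01,0,0,0,-1.3,255],
    [0.5,0,0,0,0,-1.3,255]
  ]
}}

```text
clock: 9.07
eef_pos: [0.5304, 0.2081, 0.0752]
tool_rot: [-1.873, -2.522, -0.0]
wrist_force: [0.4, -1.0, -0.5]
grip_width: 0.0005
gripper_force: 0.2
```

Emit:
{"fn": "carry_out", "kwargs": {
  "plan": [
    [0.5,-0.01,0,0,0,-1.3,255],
    [0.5,0,0,0,0,-1.3,255],
    [0.5,-0.01,0,0,0,-1.3,255],
    [0.5,0,0,0,0,-1.3,255],
    [0,0,0,0,0,0,255]
  ]
}}

```text
clock: 9.48
eef_pos: [0.5235, 0.2272, 0.0751]
tool_rot: [-1.756, -2.605, 0.0]
wrist_force: [-0.3, -0.7, -0.6]
grip_width: 0.0007
gripper_force: 0.1
```

Run:
```python
from h import *
where()
```

```text
t 9.4833 eef [0.5235 0.2272 0.0751] s mm 200.2 dr mm -0.2 head err -0.4 h 112.0 zaxis [-0.  0. -1.] F [-0.27 -0.73 -0.61] w 0.0007
```

Emit:
{"fn": "carry_out", "kwargs": {
  "plan": [
    [0,0,-1,0,0,0,255],
    [0,0,-2.5,0,0,0,255],
    [0,0,-4,0,0,0,255],
    [0,0,-4,0,0,0,255],
    [0,0,-4,0,0,0,255],
    [0,0,0,0,0,0,255]
  ]
}}

```text
clock: 9.98
eef_pos: [0.5288, 0.2276, 0.2392]
tool_rot: [1.755, 2.595, 0.017]
wrist_force: [1.0, 1.2, 1.0]
grip_width: 0.0004
gripper_force: 0.0
```

Emit:
{"fn": "carry_out", "kwargs": {
  "plan": [
    [3.9,-0.7,0,0,0,0,255],
    [3.9,-0.7,0,0,0,0,255],
    [3.9,-0.7,0,0,0,0,255],
    [3.9,-0.7,0,0,0,0,255],
    [3.9,-0.7,0,0,0,0,255],
    [3.9,-0.7,0,0,0,0,255],
    [3.9,-0.7,0,0,0,0,255],
    [3.9,-0.7,0,0,0,0,255],
    [0,0,0,0,0,0,255],
    [0,0,0,0,0,0,255]
  ]
}}

```text
clock: 10.82
eef_pos: [0.3545, 0.4963, 0.2304]
tool_rot: [1.755, 2.606, 0.0]
wrist_force: [-0.3, -1.1, 0.7]
grip_width: 0.0004
gripper_force: 0.0
```

Run:
```python
from h import *
p,e,X=where()
c=cam("top");d=cam("side")
draw(c,p,"pics/ft.png",(155,150,315,275))
a=cv2.resize(cv2.imread("pics/ft.png"),(640,500))[:, :]
b=cv2.resize(d["img"][130:250,150:320,::-1],(640,452),interpolation=cv2.INTER_CUBIC)
cv2.imwrite("pics/final.png",cv2.resize(np.vstack([a,b]),None,fx=.63,fy=.63,interpolation=cv2.INTER_AREA))
for t in("manifold","sample_rack","caps_box","marker","timer"):
  for n in("top","side"):
    print(t,n,[(round(q["p"],2),np.round(q["box"]).tolist()) for q in robot.cut_out(n,t)[:1]])
print("main",[(round(q["p"],2),np.round(q["box"]).tolist()) for q in robot.cut_out("side","main_lever")[:2]])
```

```text
t 10.8167 eef [0.3545 0.4963 0.2304] s mm 438.4 dr mm 134.6 head err -62.4 h 112.1 zaxis [ 0.  0. -1.] F [-0.3  -1.05  0.71] w 0.0004
manifold top [(0.79, [241.0, 229.0, 152.0, 50.0])]
manifold side []
sample_rack top [(0.83, [315.0, 168.0, 63.0, 21.0])]
sample_rack side [(0.77, [320.0, 237.0, 46.0, 71.0])]
caps_box top [(0.69, [239.0, 231.0, 152.0, 52.0])]
caps_box side [(0.85, [267.0, 178.0, 39.0, 43.0])]
marker top [(0.88, [262.0, 263.0, 60.0, 12.0])]
marker side [(0.8, [191.0, 242.0, 34.0, 31.0])]
timer top [(0.82, [202.0, 278.0, 32.0, 30.0])]
timer side [(0.73, [154.0, 212.0, 38.0, 31.0])]
main [(0.69, [187.0, 157.0, 13.0, 26.0])]
```

View pics/final.png

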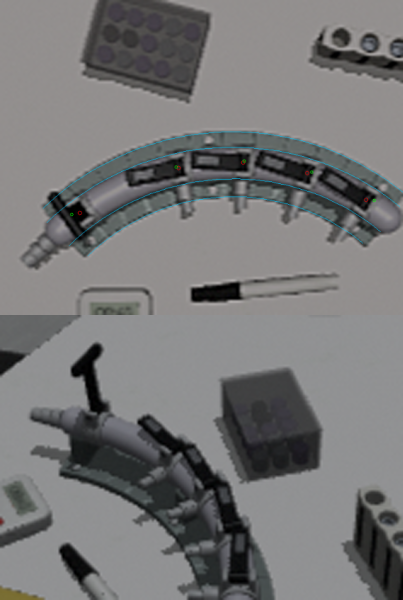

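The final pictures show all four short levers lying along the pipe and the T-lever upright. The manifold still matches its starting outline, and the bystanders are where they were. The top caps_box network hit was false (it marked the manifold), but the box itself is visible in its original place.

```bash
python3 -c "
from bench import robot
print(robot.hand_in())"
```

```text
the job is handed in; nothing more can be done
None
```

All four short levers were laid flat in order from the far end and the job is handed in; in the last pictures the main lever is upright, the manifold and bystanders have not visibly moved, and the hand is clear.

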